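# Clear the corner and true the bracket with a try square

### The arm

A 7-joint arm with a two-finger parallel gripper is mounted at the origin on the work surface. World frame = base frame: x ahead of the robot, y to its left, z up, the work surface at z = 0. Lengths are in m, angles in rad, forces in N, time in s.
With the tool pointing down it reaches from about 0.425 to 1.025 m from the base axis. Payload 9.4 kg.
Tool frame: the origin (TCP) lies at the very end of the fingers, on their centre line; the grasp point (between the pads) lies 19 mm behind it; z points along the fingers, y is the line along which they close (so a half turn about z gives the same grasp; the last joint's range is limited). The gripper opens to 93 mm and grips with 3 to 60 N. Pads are 15 mm wide; open, the fingers measure 128 mm over their backs; the gripper's body (75 mm by 188 mm) begins 65 mm behind the grasp point.
Start: joints at [-1.277, 0.599, -0.003, 1.599, 0.002, 0.943, -0.08], TCP at [0.263, 0.676, 0.219] pointing down, gripper open.
Joint ranges: [-2.57, 2.57], [-0.35, 1.97], [-1.29, 1.29], [0.11, 2.56], [-1.05, 4.19], [0.11, 1.86], [-2.63, 2.63]. Speed limits (rad/s): [2.22, 2.22, 3.01, 3.01, 3.14, 3.14, 3.14].

### API

Orientations are given as a rotation vector (axis times angle).
In Python, from rig import env gives the robot as it stands. Calls block until the motion is done:
- env.move_to(position, orientation): joint-space move of the TCP to a pose.
- env.servo_line(position, orientation=None, vel=0.15, max_force=None): straight line of the TCP; orientation=None keeps the orientation; vel is the mean speed in m/s. With max_force (N) it stops when the force on the tool has changed by that much, and returns True; else False.
- env.goto_joints(angles): joint-space move.
- env.grip(opening, f_grip=None): opening from 0.0 (shut) to 1.0 (fully open); f_grip is the grip in N (None keeps the last); returns when the fingers have stopped.
- env.wait(seconds).
- env.inverse_kinematics(position, orientation): joint angles nearest the present ones, or None.
- env.capture(name): name is "scene" or "top" or "wrist"; returns a dict with "frame" (480x640x3 uint8, red, green, blue), "z_map" (480x640 float32, m along the optical axis (not along the pixel's ray), 0 where there is no reading), "fovy" (degrees; the focal length in pixels is half the picture's height over the tangent of half this angle, whatever the lens; pixels are square), "cx", "cy" (the principal point, pixels), "dist_coeffs" ([k1, k2, p1, p2, k3] as OpenCV has them; the pictures are not rectified), "T" (4x4, takes a point from camera to world coordinates); the wrist camera has in their place "hand_eye" (4x4, takes a point from camera to tool coordinates, whose origin is the TCP and whose axes are the flange's). Camera axes: x right, y down, z forward; pixel columns grow to the right and rows downward; lengths in m; the calibration is good to about 2 mm. A picture is of the moment at which its call begins: read the wrist's pose just before it.
A pose or a line that the arm cannot do raises env.MotionError and nothing moves.
- env.close_job(): hands the job in; it is judged then, once.
Readings, each from a call of its own:
- env.read_t(): time.
- env.read_joints(): joint angles.
- env.read_qvel(): joint speeds.
- env.read_tau(): joint torques, N m.
- env.read_tcp_pos(): TCP position.
- env.read_tcp_rot(): TCP orientation.
- env.read_wrist_force(): force on the tool from outside, world axes, zero at the start.
- env.read_ft_torque(): the same for the moment, N m.
- env.read_opening(): opening from 0.0 (shut) to 1.0 (fully open).
- env.read_gripper_force(): force on a finger pad.
Only numpy, scipy, OpenCV 4.12 (cv2) and the standard library are available. Lean on these libraries where they do the work, as an engineer would, in place of code of your own. Each camera call takes 0.05 s, during which the arm holds its last target. There are 200 camera calls.

### The job

A small black cooling fan is lying in the corner between the instrument's base plate and its leaning upright bracket: lift it out without dropping it and lay it flat on the rubber mat. Then stand the try square on the base plate with its blade towards the bracket, and press it down and into the corner, square on to the bracket, until it has pushed the bracket upright and both its faces touch: stock flat on the plate, blade flush along the bracket's face. Finish holding it there, still gripping the square and pressing it into the corner so that the bracket's bolt can be tightened, and leave the jar, the screwdriver and the clamp ring where they are.

Things in the scene. Friction and masses are not known exactly. Their poses are not given: they have to be found in the camera images.
- chassis: grey base plate, fixed, 260 (x) x 300 (y) x 12 mm; origin at the centre of its underside, z up, top 12 mm above. Bracket on its +y side between two dark lugs (|x| 42..74, y 100..136 mm, up to 46 mm above the origin); aluminium power-supply box at x 33..111, y -136..-50 mm, 58 mm high. Else bare but for screw heads near its edges, the fan, clamp ring and screwdriver.
- bracket: upright aluminium plate 80 (x) x 10 (y) x 77 mm, vacuum port on its back (+y); swings only about a bolt along its x. Origin on the bolt, at (0, 105, 36) mm of the chassis; working face is its plane y = -5 mm, from z -21 to 56. True when its axes match the chassis's. Starts leaning 4..8 deg, top towards chassis -y; stiff: stays where put, moves at about 2 N on its top edge.
- fan_center (a point): centre of the small black axial fan, 40 x 40 x 28 mm, about 60 g, lying flat (z up, 28 mm high) on the base plate close in front of the bracket's face; the point is 14 mm above its underside; x and y run along its sides.
- square_stock (a point): all-steel try square, about 0.4 kg, standing on the bench, blade up. Point: centre of its stock, a bar 18 (x) x 96 (y) x 26 mm (z), underside 13 mm below the point. Blade 4 mm thick (x), 20 mm wide (y 28..48 mm), rises from the stock's +y end to 72 mm above the point; outer edge (y = 48 mm) flush with the stock's end. z up, y towards the blade's end.
- square_heel (a point): the outer corner of the try square: 48 mm along +y from the centre of the stock and level with the underside of the stock, same axes. It goes into the corner.
- mat: black rubber mat, 150 x 150 x 3 mm, fixed on the bench; origin at the centre of its underside. The fan goes on it.
- fan: the same fan, origin at the centre of its underside
- square: the same try square, origin at the centre of the stock's underside
- jar: bystander: small round amber jar with a white cap, 44 mm across and 55 mm high, standing on the bench; origin at the centre of its underside
- screwdriver: bystander: screwdriver 150 mm long, handle 30 mm or less across, lying on the base plate near its -x edge, along the plate's y; its own x axis points to the tip
- clamp_ring: bystander: aluminium clamp ring, 48 mm across and 14 mm high, lying on the base plate; origin at the centre of its underside
Things that resemble listed ones, but are neither listed nor needed, are in the scene too. Leave any turquoise or white look-alike of the square alone.

How it is judged:
On the way, in this order (a step that is already met when the one before it is completed fails the run):
1. the fan lies flat on the mat, let go (x of fan_center in the frame of mat between -0.065 and 0.065 m and y of fan_center in the frame of mat between -0.065 and 0.065 m and z of fan_center in the frame of mat between 0.012 and 0.022 m and angle between fan_center's own z axis and vertical below 0.12 rad and contact force between each of the arm, the fingers and fan below 0.05 N and linear speed of fan below 0.03 m/s), for 0.2 s.
2. the square is pressed into the corner, both faces touching, and the bracket is true (contact force between square and bracket above 1 N and contact force between square and chassis above 2 N and contact force between the fingers and square above 2 N and z of square_heel in the frame of chassis between 0.01 and 0.0145 m and y of square_heel in the frame of bracket between -0.008 and -0.003 m and angle between the z axis of each of square_heel, bracket and the z axis of chassis, either way round below 0.026 rad and angle between the z axis of square_heel and the z axis of bracket, either way round below 0.026 rad and angle between the y axis of square_heel and the y axis of bracket, either way round below 0.08 rad), for 0.3 s.
At the end, for the whole second after the job is handed in: Gripped square pressed into the corner, at least 1 N on bracket, 2 N on plate and from the fingers; heel within 2 mm of plate and 3 mm of bracket face; square and bracket upright within 1.5 deg, square on within 4.5; at rest. Fan flat on the mat (centre within 65 mm each way), let go (all of step 1 and all of step 2 and linear speed of square below 0.02 m/s); the arm keeps its last pose, push and grip.
It fails at once if the fan is dropped from more than about 3 cm (height (world z) of fan_center above 0.06 m and contact force between fan and anything else below 0.01 N).
It fails at once if the jar is shoved or knocked over (distance of jar from where it was at the start of the episode above 0.03 m).
It fails at once if the screwdriver is shoved or knocked over (distance of screwdriver from where it was at the start of the episode above 0.03 m).
It fails at once if the clamp ring is shoved or knocked over (distance of clamp_ring from where it was at the start of the episode above 0.03 m).
It also fails if it takes over 58 s, if anything falls off the work surface, if the arm or the gripper's body presses on something with over 40 N, if the wrist force passes 120 N, or if a joint passes its speed limit or range.

## Working session

There is one attempt and no reset: what is moved stays moved. The work goes in short steps, each a Python script; the robot and the scene stay as the last script left them, time stands still between calls to the robot, and variables do not carry over. Pictures are saved under pics/ and viewed, at most 10 in all, crops included, and the job is handed in when it is done.

```bash
ls; mkdir -p pics; cat > h.py <<'E'
import numpy as np, cv2, pickle
from scipy.spatial.transform import Rotation as R
def load(n): return pickle.load(open(f'pics/{n}.pkl','rb'))
def K(c):
    f=240/np.tan(np.radians(c['fovy'])/2); return np.array([[f,0,c['cx']],[0,f,c['cy']],[0,0,1]])
def ray(c,uv):
    uv=np.array(uv,float).reshape(-1,1,2)
    p=cv2.undistortPoints(uv,K(c),np.array(c['dist_coeffs'],float)).reshape(-1,2)
    return np.c_[p,np.ones(len(p))]
def cloud(c):
    "480x640x3 world points"
    v,u=np.mgrid[0:480,0:640]
    r=ray(c,np.stack([u.ravel(),v.ravel()],1))*c['z_map'].reshape(-1,1)
    return (r@c['T'][:3,:3].T+c['T'][:3,3]).reshape(480,640,3)
def onplane(c,uv,z):
    d=ray(c,uv)@c['T'][:3,:3].T; o=c['T'][:3,3]
    return o+d*((z-o[2])/d[:,2])[:,None]
def proj(c,P):
    T=np.linalg.inv(c['T']); P=np.atleast_2d(P)
    return cv2.projectPoints(P.astype(float),cv2.Rodrigues(T[:3,:3])[0],T[:3,3],K(c),np.array(c['dist_coeffs'],float))[0].reshape(-1,2)
def snap(env,n,cam):
    if cam=='wrist': p,r=env.read_tcp_pos(),env.read_tcp_rot()
    c=env.capture(cam)
    if cam=='wrist':
        B=np.eye(4);B[:3,:3]=R.from_rotvec(r).as_matrix();B[:3,3]=p; c['T']=B@np.array(c['hand_eye'])
    c['T']=np.array(c['T'])
    pickle.dump(dict(c),open(f'pics/{n}.pkl','wb')); cv2.imwrite(f'pics/{n}.png',c['frame'][:,:,::-1]); return c
def down(yaw):
    "tool pointing down, finger-closing (tool y) along world angle yaw"
    y=np.array([np.cos(yaw),np.sin(yaw),0]); z=np.array([0,0,-1.]); 
    return R.from_matrix(np.c_[np.cross(y,z),y,z])
E
python3 - <<'E'
from h import *
from rig import env
for n in ('scene','top'):
    c=snap(env,n+'0',n); print(n,c['fovy'],c['T'].round(3).tolist(),c['dist_coeffs'])
print(env.read_t(),env.read_tcp_rot(),env.read_wrist_force(),env.read_opening())
E
```

```text
pics
scene 53.888628045327856 [[0.696, 0.383, -0.608, 1.125], [0.718, -0.397, 0.571, -0.444], [-0.023, -0.834, -0.551, 0.547], [0.0, 0.0, 0.0, 1.0]] [-0.08887534  0.          0.          0.          0.        ]
top 53.44614263521762 [[-0.076, -0.974, 0.212, 0.383], [-0.997, 0.074, -0.017, 0.058], [0.0, -0.213, -0.977, 1.026], [0.0, 0.0, 0.0, 1.0]] [0.00196719 0.         0.         0.         0.        ]
0.1 [-5.79007714e-01 -3.08763509e+00  2.10574535e-03] [-0.17699363 -0.68065695 -0.78653201] 0.9988485734323147
```

View pics/scene0.png

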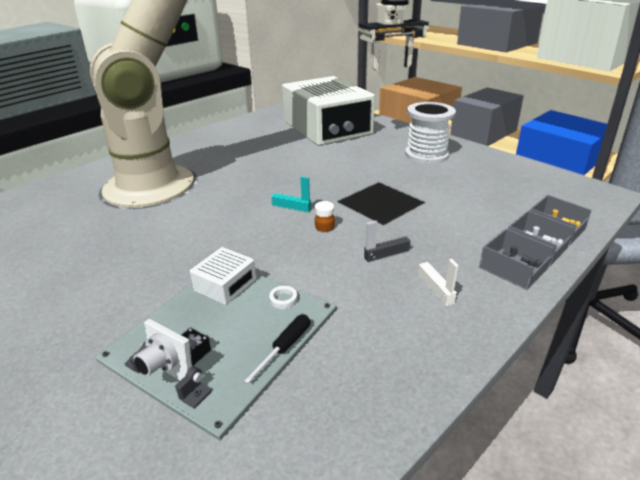

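View pics/top0.png

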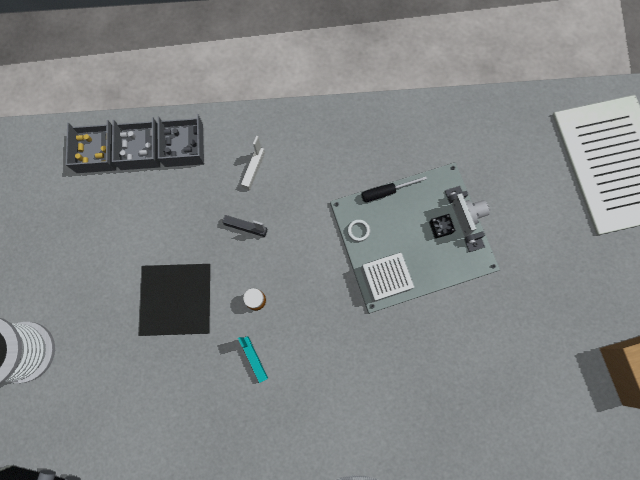

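The top view shows three squares: dark steel at (243,226), white at (253,165) and turquoise at (253,360). Only the dark one is steel, so it is the one meant. The plate is centred around (415,235), with the bracket at (465,212), the fan at (442,226), the mat at (175,299) and the jar at (254,299). I'll confirm in crops and fit from depth.

```bash
python3 - <<'E'
from h import *
c=load('top0'); P=cloud(c); im=c['frame'][:,:,::-1]
v,u=np.mgrid[0:480,0:640]
a=cv2.resize(im[150:315,325:505],None,fx=3.3,fy=3.3,interpolation=cv2.INTER_CUBIC); cv2.imwrite('pics/cp.png',a)
s=load('scene0');si=s['frame'][:,:,::-1]
b=np.hstack([cv2.resize(im[195:255,205:285],(400,300),interpolation=cv2.INTER_CUBIC),cv2.resize(si[205:280,345:445],(400,300),interpolation=cv2.INTER_CUBIC)]);
d=cv2.resize(si[300:405,110:250],(400,300),interpolation=cv2.INTER_CUBIC)
cv2.imwrite('pics/csq.png',np.vstack([b,np.hstack([d,d*0])]))
def box(m,n):
    q=P[m]; r=cv2.minAreaRect(q[:,:2].astype(np.float32)); print(n,len(q),np.round(r[0],4),np.round(r[1],4),round(r[2],2),'zmed',np.median(q[:,2]).round(4))
reg=lambda a,b,cc,d:(u>=a)&(u<b)&(v>=cc)&(v<d)&(c['z_map']>0)
Z=P[:,:,2]
print('bench z',np.median(Z[reg(280,320,320,460)]))
box(reg(320,505,150,320)&(Z>.008)&(Z<.016),'plate')
g=c['frame'].astype(int).sum(2)
box(reg(130,220,255,345)&(g<120),'mat')
box(reg(420,460,205,245)&(Z>.035)&(Z<.046),'fan')
box(reg(215,275,205,245)&(Z>.018)&(Z<.032),'stock')
box(reg(215,275,205,245)&(Z>.05)&(Z<.1),'blade')
box(reg(235,275,280,320)&(Z>.05)&(Z<.06),'jar')
box(reg(450,480,180,250)&(Z>.06),'bracket')
print(P[216:238:3,216:272:4,2].round(3))
E
```

```text
bench z -0.00018234365636016214
plate 11361 [ 0.6046 -0.1796] [0.2601 0.3006] 13.6 zmed 0.0116
mat 3936 [0.5048 0.345 ] [0.1479 0.1472] 87.63 zmed 0.0026
fan 209 [ 0.6207 -0.2482] [0.0471 0.069 ] 26.13 zmed 0.0387
stock 340 [0.6519 0.187 ] [0.0966 0.0191] 68.21 zmed 0.0251
blade 58 [0.6379 0.1517] [0.0206 0.0046] 68.13 zmed 0.0755
jar 294 [0.4894 0.1725] [0.0383 0.0369] 41.34 zmed 0.0544
bracket 561 [ 0.6314 -0.2917] [0.0797 0.0473] 13.78 zmed 0.0863
[[ 0.001  0.005  0.026  0.023 -0.003  0.001  0.001  0.001 -0.001  0.
   0.001 -0.    -0.002  0.   ]
 [-0.002 -0.001  0.026  0.023  0.03   0.024  0.024  0.001  0.002  0.001
   0.002  0.001  0.     0.001]
 [-0.002  0.003  0.024  0.024  0.028  0.026  0.027  0.027  0.025 -0.002
   0.086 -0.002  0.003  0.001]
 [-0.    -0.003 -0.003  0.011  0.026  0.025  0.024  0.026  0.028  0.023
   0.063  0.074  0.     0.   ]
 [ 0.    -0.     0.001  0.    -0.003  0.005  0.019  0.025  0.025  0.024
   0.034  0.047  0.042 -0.004]
 [-0.001  0.002  0.001  0.003  0.     0.003 -0.006 -0.003  0.011  0.027
   0.024  0.026  0.029 -0.001]
 [-0.002  0.005 -0.002 -0.005 -0.001 -0.003 -0.002 -0.002  0.002 -0.002
   0.004  0.021  0.019  0.   ]
 [-0.001 -0.002  0.001 -0.005 -0.002  0.001  0.    -0.002 -0.004 -0.
  -0.001 -0.001 -0.002 -0.001]]
```

View pics/cp.png

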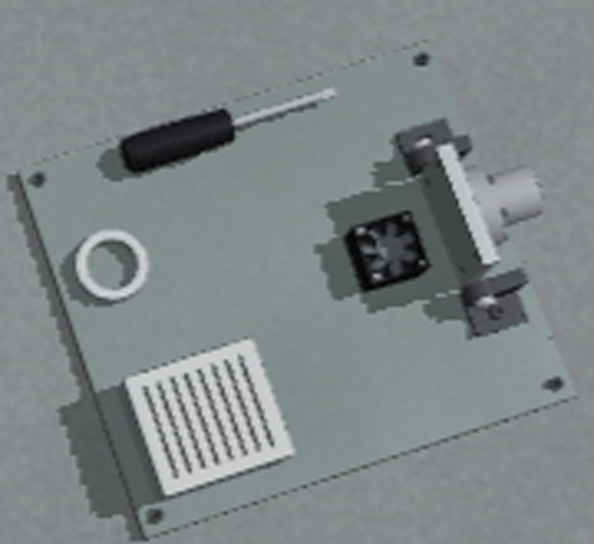

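View pics/csq.png

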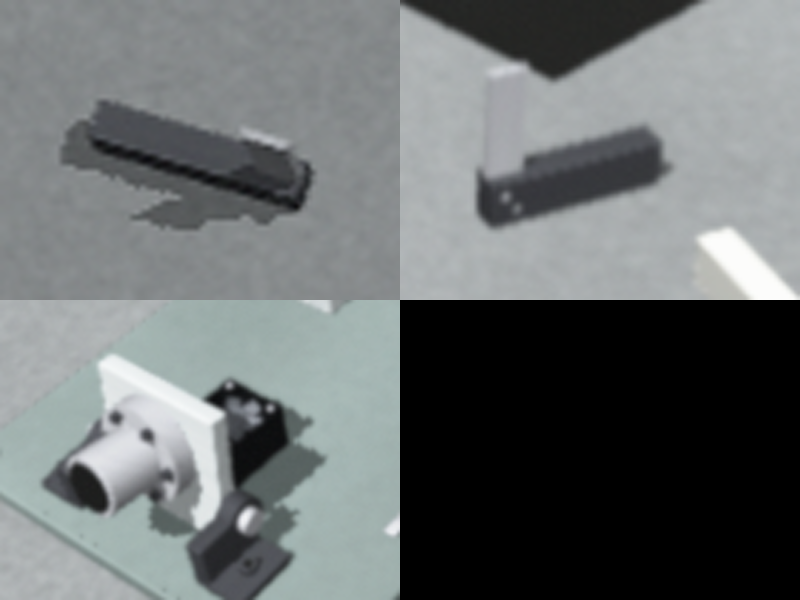

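The crops confirm it: the dark steel square has its blade at its -y end, and the fan sits just in front of the bracket and is roughly aligned with the plate. Next I'll express everything in the chassis frame, plan, and move over the fan.

```bash
cat >> h.py <<'E'
th=np.radians(-76.4); ey=np.array([np.cos(th),np.sin(th),0]); ex=np.array([ey[1],-ey[0],0]); ez=np.array([0,0,1.])
C0=np.array([.6046,-.1796,0]); RC=np.c_[ex,ey,ez]
def c2w(p): return C0+RC@np.asarray(p,float)
def w2c(P): return (P-C0)@RC
def pick(env,pos,yaw,q=None):
    "nicer of the two half-turn-equivalent down orientations"
    best=None
    for k in (0,np.pi):
        r=down(yaw+k).as_rotvec(); j=env.inverse_kinematics(pos,r)
        if j is not None and (best is None or abs(j[6])<abs(best[1][6])): best=(r,j)
    return best
E
python3 - <<'E'
from h import *
from rig import env
for n in ('top0','scene0'):
    c=load(n); P=cloud(c); Q=w2c(P); g=c['frame'].astype(int).sum(2); ok=c['z_map']>0
    near=ok&(abs(Q[:,:,0])<.04)&(Q[:,:,1]>.02)&(Q[:,:,1]<.097)&(Q[:,:,2]>.037)&(Q[:,:,2]<.045)
    q=Q[near]; 
    if len(q)>20:
        m=np.median(q,0); q=q[(abs(q[:,:2]-m[:2])<.03).all(1)]
        r=cv2.minAreaRect((q[:,:2]*1000).astype(np.float32)); print(n,'fan',len(q),np.percentile(q,[2,50,98],0).round(4).tolist(),r)
    br=ok&(abs(Q[:,:,0])<.037)&(Q[:,:,1]>.08)&(Q[:,:,1]<.11)&(Q[:,:,2]>.086)
    q=Q[br]; 
    if len(q): print(n,'br top',len(q),np.percentile(q,[2,50,98],0).round(4).tolist())
    if n=='top0':
        w=ok&(P[:,:,2]>.015)&(P[:,:,2]<.12); v,u=np.mgrid[0:480,0:640]; w&=(u>230)&(u<275)&(v>130)&(v<195)
        print('white',np.percentile(P[w],[2,50,98],0).round(3).tolist())
        d=ok&(g>450)&(abs(Q[:,:,2]-.026)<.005)&(Q[:,:,0]<.03)&(Q[:,:,1]<-.03); print('ring',np.median(Q[d],0).round(3))
for nm,p,y in (('fan',c2w([0,.07,.016]),th+np.pi/2),('sq',[.652,.187,.004],np.radians(-21.8)),('mat',[.505,.345,.02],0),('fin',c2w([0,.05,.016]),th+np.pi/2)):
    b=pick(env,p,y); print(nm,None if b is None else b[1].round(2) if hasattr(b[1],'round') else b[1])
E
```

```text
top0 fan 148 [[-0.0165, 0.0398, 0.0371], [0.001, 0.0605, 0.0391], [0.0223, 0.0799, 0.0432]] ((3.0419178009033203, 59.65369415283203), (42.1106071472168, 40.1104850769043), 87.25920104980469)
top0 br top 233 [[-0.0351, 0.0921, 0.0864], [-0.0, 0.0976, 0.0905], [0.0349, 0.1089, 0.0938]]
white [[0.742, 0.139, 0.017], [0.79, 0.159, 0.026], [0.826, 0.186, 0.084]]
ring [-0.236 -0.285  0.025]
scene0 fan 188 [[-0.0214, 0.0418, 0.0371], [-0.0068, 0.0549, 0.0388], [0.0193, 0.0766, 0.0412]] ((-0.1282329559326172, 59.72684097290039), (37.59019088745117, 42.946590423583984), 88.16280364990234)
scene0 br top 384 [[-0.0349, 0.0939, 0.0865], [-0.0029, 0.1017, 0.0911], [0.0347, 0.1092, 0.0931]]
fan [ 0.26  0.78  0.06  1.87 -0.09  0.5   0.61]
sq [-0.51  0.82  0.23  1.85 -0.35  0.51 -0.42]
mat [-0.78  0.74  0.13  2.   -0.22  0.41 -0.48]
fin [ 0.23  0.77  0.05  1.89 -0.08  0.48  0.58]
```

```bash
python3 - <<'E'
from h import *
from rig import env
f=lambda z,y=.057:c2w([.001,y,z])
r,_=pick(env,f(.15),th+np.pi/2)
env.move_to(f(.15),r); print('t',env.read_t())
env.servo_line(f(.05),r,vel=.2)
snap(env,'top1','top')
print('hit',env.servo_line(f(.016),r,vel=.08,max_force=8)); print(env.read_tcp_pos(),env.read_wrist_force())
print('t',env.read_t())
env.grip(0.0,f_grip=15)
print('open',env.read_opening(),env.read_opening()*93,env.read_gripper_force(),env.read_t())
env.servo_line(f(.018),r,vel=.05)
env.servo_line(f(.045,.035),r,vel=.08)
env.servo_line(f(.2,.035),r,vel=.2)
print('open',env.read_opening()*93,env.read_gripper_force(),env.read_wrist_force(),env.read_t())
snap(env,'scene1','scene')
E
```

```text
t 3.5167
hit False
[ 0.61676387 -0.23529866  0.01550719] [-0.21219937 -0.59628995 -1.00677191]
t 4.7917
open 0.43204907823929783 40.1805642762547 14.866461306810379 5.6667
open 40.2457456880992 14.871805161237717 [ 0.66245477 -0.29453714 -0.64066778] 7.425
```

View pics/scene1.png

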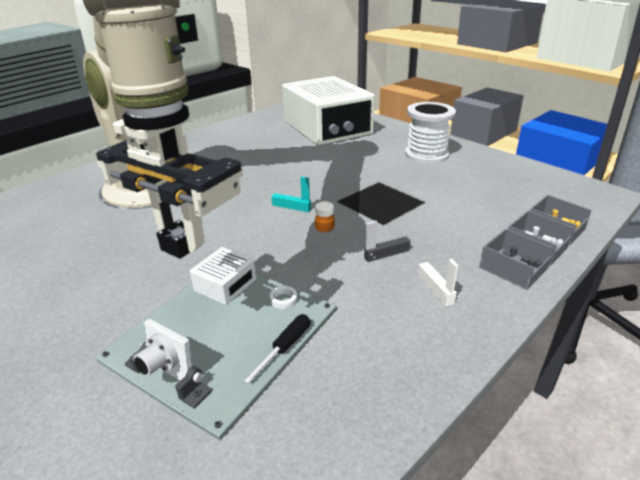

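The fan is held between the fingers at (175,240) and the bracket looks untouched. Now I'll place it on the mat.

```bash
python3 - <<'E'
from h import *
from rig import env
m=lambda z:np.array([.505,.345,z])
r=pick(env,m(.15),th+np.pi/2)[0]
env.move_to(m(.16),r); print('t',env.read_t(),env.read_opening()*93)
env.servo_line(m(.025),r,vel=.15)
print('hit',env.servo_line(m(.0065),r,vel=.04,max_force=3)); print(env.read_tcp_pos(),env.read_wrist_force())
env.grip(.62); env.wait(.1)
print('t',env.read_t(),env.read_opening(),env.read_gripper_force())
env.servo_line(m(.12),r,vel=.2)
snap(env,'w2','wrist')
env.grip(.5)
s=lambda z,y=-.012:np.array([.6519,.187,0])+y*np.array([np.cos(np.radians(-111.8)),np.sin(np.radians(-111.8)),0])+[0,0,z]
r=pick(env,s(.15),np.radians(-21.8))[0]
env.move_to(s(.15),r); print('t',env.read_t(),env.read_tcp_pos())
c=snap(env,'w3','wrist'); snap(env,'top3','top')
c=load('top3');P=cloud(c);q=P[(abs(P[:,:,0]-.505)<.07)&(abs(P[:,:,1]-.345)<.07)&(P[:,:,2]>.024)&(P[:,:,2]<.04)]
print('fan',len(q),np.percentile(q,[2,50,98],0).round(3).tolist())
a=load('w2')['frame'];b=load('w3')['frame']
cv2.imwrite('pics/w23.png',np.hstack([cv2.resize(x,(400,300)) for x in(a,b)])[:,:,::-1])
E
```

```text
t 9.525 40.25224502717333
hit True
[0.50480897 0.3451014  0.00657175] [0.73281187 0.6300993  2.25765804]
t 11.6833 0.6142919610205136 0.0
t 13.7583 [0.65492773 0.20006855 0.14931684]
fan 281 [[0.483, 0.319, 0.024], [0.505, 0.34, 0.028], [0.525, 0.362, 0.033]]
```

View pics/w23.png

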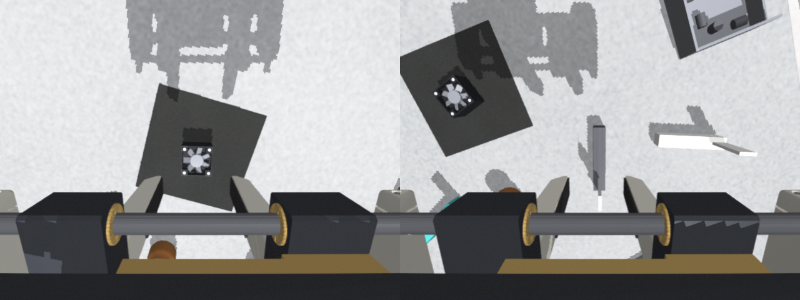

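The fan lies flat at the mat centre and has been let go. The square is centred between the fingers in the right-hand view at (600,160). Next I'll grip it, lift, and carry it over the corner.

```bash
python3 - <<'E'
from h import *
from rig import env
s=lambda z,y=-.012:np.array([.6519,.187,0])+y*np.array([np.cos(np.radians(-111.8)),np.sin(np.radians(-111.8)),0])+[0,0,z]
r=env.read_tcp_rot()
env.servo_line(s(.03),r,vel=.2)
print('hit',env.servo_line(s(.0045),r,vel=.06,max_force=8),env.read_tcp_pos(),env.read_wrist_force())
env.grip(0.0,f_grip=50); env.wait(.2)
print('grip',env.read_opening()*93,env.read_gripper_force(),env.read_t())
env.servo_line(s(.06),r,vel=.1); env.servo_line(s(.14),r,vel=.2)
print('grip',env.read_opening()*93,env.read_gripper_force(),env.read_wrist_force(),env.read_t())
# rotate tool by +35.4 deg about world z
r2=(R.from_euler('z',-76.4+111.8,degrees=True)*R.from_rotvec(r)).as_rotvec()
p=c2w([0,.018,.15])
env.move_to(p,r2); print(env.read_tcp_pos(),env.read_joints()); 
env.servo_line(c2w([0,.018,.04]),r2,vel=.15)
print(env.read_wrist_force(),env.read_t())
snap(env,'top4','top'); c=snap(env,'scene4','scene')
P=w2c(cloud(load('top4'))); 
q=P[(abs(P[:,:,0])<.02)&(P[:,:,1]>.04)&(P[:,:,1]<.085)&(P[:,:,2]>.06)&(P[:,:,2]<.14)]
print('blade',len(q),np.percentile(q,[2,50,98],0).round(4).tolist() if len(q) else '')
cv2.imwrite('pics/s4.png',cv2.resize(c['frame'][220:440,80:360],(763,600),interpolation=cv2.INTER_CUBIC)[:,:,::-1])
E
```

```text
hit False [0.6562619  0.19794575 0.00420707] [ 0.57577994  0.47940805 -0.45330795]
grip 17.594181473218146 49.964776039123535 15.9583
grip 17.31959109615293 49.958256483078 [-0.6176821   0.78298289 -3.28884653] 17.2167
[ 0.60926853 -0.19559861  0.14947286] [ 0.00832126  0.59681988  0.32724744  1.87691305 -0.27898007  0.71523114
  0.73841563]
[-0.30783088 -0.98129018 -2.95069385] 19.575
blade 0
```

View pics/s4.png

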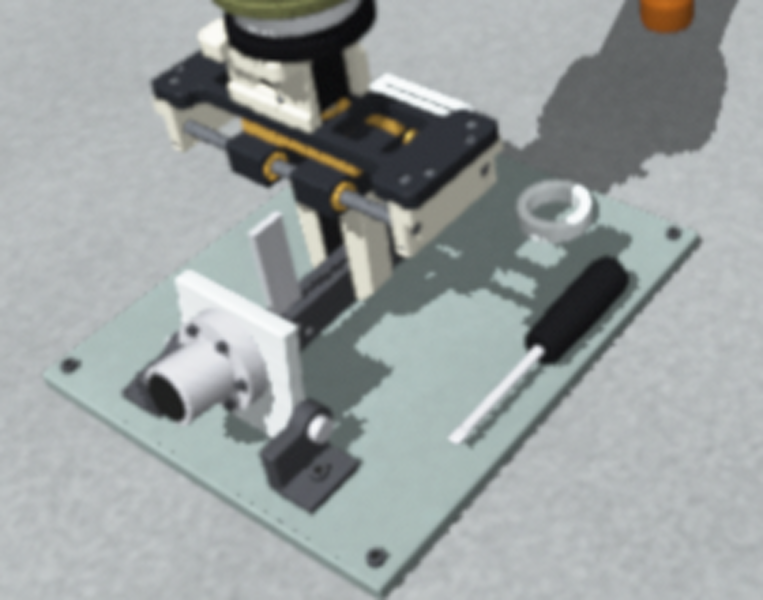

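The square is held with its blade at crop (270,260), facing the bracket and in front of its centre. Next: lower it to contact, then push into the corner.

```bash
python3 - <<'E'
from h import *
from rig import env
r=env.read_tcp_rot()
F0=np.array(env.read_wrist_force())
def st(t): print(t,'pos',w2c(np.array(env.read_tcp_pos())).round(4),'F',((np.array(env.read_wrist_force())-F0)@RC).round(2),'M',np.round(np.array(env.read_ft_torque())@RC,2),round(env.read_t(),2))
st('start')
env.servo_line(c2w([0,.018,.022]),r,vel=.08); st('low')
print(env.servo_line(c2w([0,.018,.010]),r,vel=.02,max_force=6)); st('touch')
z=w2c(np.array(env.read_tcp_pos()))[2]
print(env.servo_line(c2w([0,.034,z-.0005]),r,vel=.03,max_force=12)); st('slid')
print(env.servo_line(c2w([0,.046,z-.0005]),r,vel=.015,max_force=10)); st('push')
env.wait(.3); st('hold')
snap(env,'top5','top'); c=snap(env,'scene5','scene')
cv2.imwrite('pics/s5.png',cv2.resize(c['frame'][270:420,90:290],(800,600),interpolation=cv2.INTER_CUBIC)[:,:,::-1])
E
```

```text
start pos [-0.0007  0.0184  0.0411] F [0. 0. 0.] M [-0.   -0.06  0.02] 19.68
low pos [0.0005 0.0178 0.0213] F [-0.27 -0.62 -0.13] M [-0.01 -0.1   0.02] 20.05
True
touch pos [-0.0004  0.0182  0.0166] F [1.11 0.16 7.39] M [ 0.06 -0.07  0.04] 20.44
False
slid pos [-0.0005  0.0337  0.0166] F [-0.33 -5.13  9.23] M [-0.87  0.01  0.03] 21.14
True
push pos [-0.0007  0.0411  0.0166] F [ 1.12 -2.66  7.97] M [ 0.03 -0.12  0.07] 21.78
hold pos [-0.0007  0.0411  0.0166] F [ 0.19 -0.71  8.16] M [-0.04 -0.08 -0.  ] 22.08
```

View pics/s5.png

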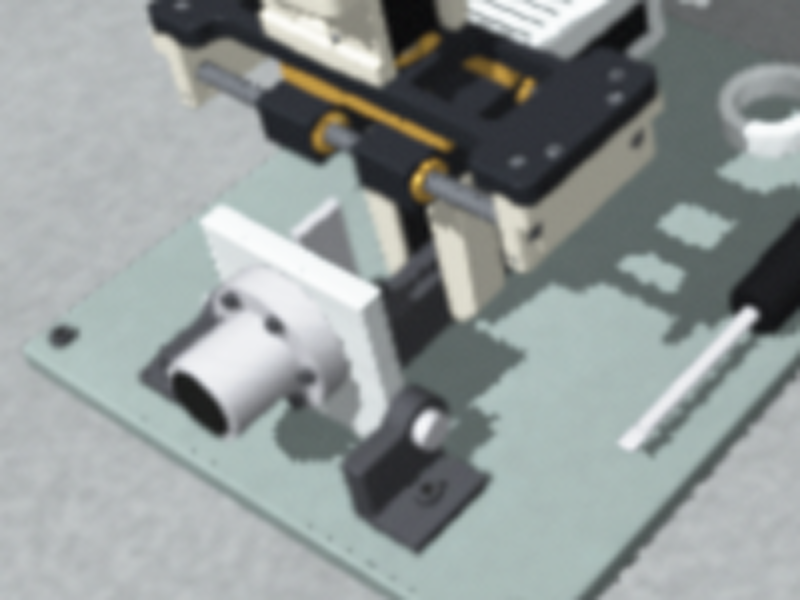

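The blade is against the bracket, which now looks upright, but the stop let the push relax. I'll load it in small steps.

```bash
python3 - <<'E'
from h import *
from rig import env
r=env.read_tcp_rot()
F0=np.array([-.3078,-.981,-2.95])
F=lambda:((np.array(env.read_wrist_force())-F0)@RC)
def st(t): print(t,'pos',w2c(np.array(env.read_tcp_pos())).round(4),'F',F().round(2),'M',np.round(np.array(env.read_ft_torque())@RC,2),round(env.read_t(),2))
st('start'); y,z=.0411,.0161
for i in range(14):
    f=F()
    if f[1]<-12 and f[2]>8: break
    if f[1]>-12: y+=.0005
    if f[2]<10: z-=.0003
    env.servo_line(c2w([-.0005,y,z]),r,vel=.01); env.wait(.15); st((round(y,4),round(z,4)))
env.wait(.5); st('hold')
c=snap(env,'top6','top'); s=snap(env,'scene6','scene')
for n,k in (('top',c),('scene',s)):
    Q=w2c(cloud(k)); m=(abs(Q[:,:,0])<.036)&(Q[:,:,1]>.085)&(Q[:,:,1]<.125)&(Q[:,:,2]>.087)&(k['z_map']>0)
    print(n,m.sum(),np.percentile(Q[m],[2,50,98],0).round(4).tolist())
    
E
```

```text
start pos [-0.0007  0.0411  0.0166] F [ 0.06 -2.54  8.2 ] M [ 0.   -0.1  -0.02] 22.18
(0.0416, 0.0158) pos [-0.0007  0.0411  0.0166] F [ 1.43 -6.69 12.89] M [-0.98 -0.42  0.01] 22.64
(0.0421, 0.0158) pos [-0.0007  0.0411  0.0166] F [ 0.91 -7.8  14.28] M [-1.21 -0.39 -0.02] 23.04
(0.0426, 0.0158) pos [-0.0007  0.0411  0.0166] F [ 1.26 -9.4  15.22] M [-1.4  -0.48 -0.04] 23.44
(0.0431, 0.0158) pos [-0.0007  0.0411  0.0166] F [  1.57 -10.3   15.91] M [-1.7  -0.46  0.02] 23.84
(0.0436, 0.0158) pos [-0.0007  0.0411  0.0166] F [  1.   -11.6   17.44] M [-1.98 -0.48  0.02] 24.24
(0.0441, 0.0158) pos [-0.0006  0.0411  0.0166] F [  2.3  -13.28  17.52] M [-2.27 -0.47 -0.12] 24.64
hold pos [-0.0007  0.0411  0.0166] F [  1.85 -12.94  17.56] M [-2.22 -0.48 -0.01] 25.14Traceback (most recent call last):
  File "<stdin>", line 18, in <module>
    return _quantile_unchecked(
        a, q, axis, out, overwrite_input, method, keepdims, weights)
    return _ureduce(a,
                    func=_quantile_ureduce_func,
    ...<5 lines>...
                    overwrite_input=overwrite_input,
                    method=method)
    r = func(a, **kwargs)
    result = _quantile(arr,
                       quantiles=q,
    ...<2 lines>...
                       out=out,
                       weights=wgt)
    slices_having_nans = np.isnan(arr[-1, ...])
                                  ~~~^^^^^^^^^
IndexError: index -1 is out of bounds for axis 0 with size 0
```

```bash
python3 - <<'E'
from h import *
for n in ('scene0','scene4','scene5','scene6'):
    k=load(n); Q=w2c(cloud(k)); g=k['frame'].astype(int).sum(2)
    m=(abs(Q[:,:,0])<.039)&(Q[:,:,1]>.09)&(Q[:,:,1]<.122)&(Q[:,:,2]>.035)&(Q[:,:,2]<.089)&(k['z_map']>0)&(g>330)
    q=Q[m]; q=q[np.hypot(q[:,0],q[:,2]-.055)>.028] if len(q) else q
    A=np.c_[q[:,0],q[:,2],np.ones(len(q))]; w=np.ones(len(q),bool)
    for _ in range(15):
        s=np.linalg.lstsq(A[w],q[w,1],rcond=None)[0]; e=q[:,1]-A@s; w=abs(e)<max(.0025,1.5*np.median(abs(e)))
    print(n,len(q),w.sum(),'lean deg',np.degrees(np.arctan(s[1])).round(2),'yaw',np.degrees(np.arctan(s[0])).round(2),'y at bolt',(s[2]+s[1]*.036).round(4),'rms',e[w].std().round(4))
a=load('scene6')['frame'][270:420,90:290];t=load('top6')['frame'][170:270,400:533]
cv2.imwrite('pics/f6.png',np.hstack([cv2.resize(a,(400,300),interpolation=cv2.INTER_CUBIC),cv2.resize(t,(400,300),interpolation=cv2.INTER_CUBIC)])[:,:,::-1])
E
```

```text
scene0 656 354 lean deg -8.02 yaw -0.19 y at bolt 0.1109 rms 0.0008
scene4 665 355 lean deg -7.91 yaw -0.28 y at bolt 0.1109 rms 0.0009
scene5 538 310 lean deg 0.12 yaw -0.36 y at bolt 0.1108 rms 0.0008
scene6 535 313 lean deg -0.06 yaw -0.3 y at bolt 0.111 rms 0.0008
```

View pics/f6.png

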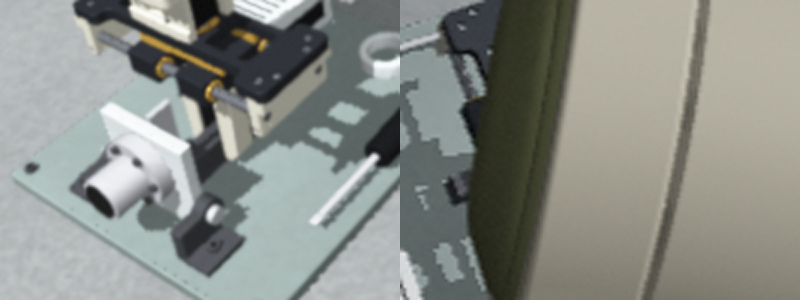

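The bracket lean went from -8.0° to about 0° and holds. The force is steady at about 13 N into the bracket and 17 N down, so I'm handing in.

```bash
python3 - <<'E'
from rig import env
print(env.read_t(),env.read_wrist_force(),env.read_gripper_force()); print(env.close_job())
E
```

```text
25.2417 [-3.89020275 11.08263645 16.1990171 ] 50.0005316734314
the job is handed in; nothing more can be done
None
```

I handed the job in at about 25 s: the fan lies flat on the mat, let go, and the arm is still gripping the square and pressing it into the corner with about 13 N on the bracket and 17 N down, bracket upright to about 0.1° by the camera fit; the judge returned no verdict, and I did not re-measure the jar, screwdriver or clamp ring at the end.

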